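Lock the hood and hold a sawn bar in the deburring machine

TASK

Get the bench deburring machine ready and hold the sawn bar in it: first swing the hood's keeper bar shut across the hood until it snaps past its spring ball and stays against the stop pin. Then pick up the flat aluminium bar, pass its sawn, undrilled end straight through the feed slot in the machine's front and push the spring-loaded start pad inside in by well over half of its travel. Finish like that, still gripping the bar and keeping the pad pressed in; leave the other things lying about where they are.

Things in the scene. Friction and masses are not known exactly. Their poses are not given: they have to be found in the camera images.
- deburrer: Bench deburring machine, grey housing with a bare steel hood on top and a dark round motor behind; does not move. Housing 140 mm wide, 112 mm high (hood top) on a base 180 x 160 mm, 230 mm long with the motor. Origin: on the bench under the middle of the base. x points from the front panel (face at x = -84 mm) to the motor, y to the left seen from the front, z up.
- feed_window (a point): Centre of the feed slot in the plane of the front panel's face, 60 mm above the bench. Slot 27 mm wide (y), 12 mm high (z), through an 8 mm panel: 2 mm clearance for the 25 x 10 mm bar. A steel throat flares from it 8.5 mm forward to about 36 x 21 mm. Axes as the machine's, +x leads straight in. Inside, the start pad's face stands 50 mm beyond this point.
- keeper_pivot (a point): Vertical pivot axis of the hood keeper, on top of a post at the machine's right side (seen from the front), at (-30, -88) mm in the machine's frame, 117.5 mm above the bench.
- keeper_knob (a point): Centre of the black knob on the keeper's free end: an upright cylinder 18 mm across and 29 mm high (this point 15 mm below its top, 141.5 mm above the bench), standing on top of the keeper 108 mm from its pivot. Turns with the keeper.
- hood_keeper (a joint): Angle of the keeper, a flat steel bar 134 x 16 x 8 mm swinging level, underside 117.5 mm above the bench. 0 = shut, along the machine's +y across the hood; 1.57 = pointing along its -x, out in front; end 1.75. Closing is clockwise seen from above, 0.2 N at the knob; it stays where left. At 0.38 rad it meets the spring ball (2.5 N at the knob) and rides over it; below 0.05 the ball snaps it to 0 and keeps it.
- start_pad (a joint): Travel of the rubber-faced start pad inside the machine, 36 x 26 mm face, moving along the machine's +x: 0 = at rest, 0.012 m = fully in. Its spring pushes back with 2.8 N at the start of travel and 7 N at the end.
- flat_bar: The part: flat aluminium bar 150 x 25 x 10 mm, 0.1 kg, with a 10 mm hole near one end and a plain sawn end at the other. Lies flat on the bench. Origin: centre of its underside; x along its length towards the sawn end (the hole is at x = -63 mm), y across its 25 mm width, z up.
- sawn_end (a point): Middle of the bar's sawn end face, 75 mm from the bar's centre along its x, at half its thickness (5 mm above its underside). Axes as the bar's.
- steel_offcut: Bystander: dark steel block 30 x 85 x 10 mm without a hole, lying near the bar; too wide for the slot. Origin: centre of its underside, y along its length. Leave it.
- nut_tin: Bystander: low round tin, 65 mm across, 32 mm high, beside the machine. Origin: centre of its underside. Leave it.
- bearing: Bystander: ball bearing, 35 mm across, 11 mm high, near the front right of the bench. Origin: centre of its underside. Leave it.
- nut_m16: Bystander: hexagon nut, 24 mm across flats, 13 mm high, near the front right of the bench. Origin: centre of its underside. Leave it.

How it is judged:
By the outcome, as a careful person would: the job done as asked, in the order asked, and still so for the second after the job is handed in, while the arm keeps its last pose, push and grip.
It also fails if it takes over 61 s, if anything falls off the work surface, if the arm or the gripper's body presses on something with over 40 N, if the wrist force passes 120 N, or if a joint passes its speed limit or range.

ROBOT

A 7-joint arm with a two-finger parallel gripper is mounted at the origin on a cart in front of the work surface, level with it; the furniture and walls round the work are solid. World frame = base frame: x ahead of the robot, y to its left, z up, the work surface at z = 0. Lengths are in m, angles in rad, forces in N, time in s.
With the tool pointing down it reaches from about 0.425 to 1.025 m from the base axis. Payload 9.4 kg.
Tool frame: the origin (TCP) lies midway between the tips of the shut fingers; the grasp point (between the pads) lies 19 mm behind it; z points along the fingers, y is the line along which they close (so a half turn about z gives the same grasp; the last joint's range is limited). The gripper opens to 93 mm and grips with 3 to 60 N. Pads are 15 mm wide; open, the fingers measure 128 mm over their backs; the gripper's body (75 mm by 188 mm) begins 65 mm behind the grasp point.
Start: joints at [1.083, 0.599, -0.003, 1.599, 0.002, 0.943, -0.08], TCP at [0.29, -0.665, 0.219] pointing down, gripper open.
Joint ranges: [-2.57, 2.57], [-0.35, 1.97], [-1.29, 1.29], [0.11, 2.56], [-1.05, 4.19], [0.11, 1.86], [-2.63, 2.63]. Speed limits (rad/s): [2.22, 2.22, 3.01, 3.01, 3.14, 3.14, 3.14].

INTERFACE

Orientations are given as a unit quaternion [x, y, z, w].
In Python, from rig import ctrl gives the robot as it stands. The module is installed in compiled form; this text tells all that it offers.
- The arm moves only by the tool jog_arm, never from a script. Its argument "series" is a list of rows, each an object with "claw": the finger opening in cm, from 0 to 9.3; "delta_pos": the shift along the tool's x, y, z in cm, a list of three; "dr": the turn, a rotation vector about the tool's x, y, z in degrees, a list of three. In form: [{"claw": claw, "delta_pos": [x, y, z], "dr": [wx, wy, wz]}, ...]. A call has 1 to 20 rows; each row is the pose to reach, as a shift and turn from the pose commanded when the call began, along the tool's axes at that moment; what a row does not reach only later rows make up. A row lasts 1/12 s, in which the tool goes at most 41.7 mm and 7.16 degrees, less where a joint would pass 70% of its speed; a pose out of reach is approached as far as the arm can. A call with a gripper value outside its range is refused whole. The fingers move at their own pace and stop on an object; "grip_force" is the grip in N (left out, the last holds). Time passes only in rows, so rows that repeat a pose let the fingers close. It gives the time, the measured TCP pose, the force, the opening and the grip force at its end, in the units of the state.
- ctrl.sense(): the state, without advancing time (a new reading comes with each control period).
- ctrl.capture(name): name is "scene" or "top"; returns a dict with "img" (384x512x3 uint8, red, green, blue), "z_map" (384x512 float32, m along the optical axis (not along the pixel's ray), 0 where there is no reading), "fx", "fy", "cx", "cy" (pixels), "origin" and "rotation" of the camera in the world. Camera axes: x right, y up, looking along -z (the intrinsics and any distortion apply to the point x, -y, -z); pixel columns grow to the right and rows downward; lengths in m; the calibration is good to about 2 mm. A picture is of the moment at which its call begins.
- ctrl.sign_off(): hands the job in; it is judged then, once.
The state is a dict: "time": time; "q": joint angles; "dq": joint speeds; "joint_efforts": joint torques, N m; "ee_pos": TCP position; "eef_rot": TCP orientation; "contact_force": force on the tool from outside, world axes, zero at the start; "moment": the same for the moment, N m; "finger_gap": finger opening in m; "grip_force": force on a finger pad.
Only numpy, scipy, OpenCV 4.12 (cv2) and the standard library are available. Lean on these libraries where they do the work, as an engineer would, in place of code of your own. Each camera call takes 0.05 s, during which the arm holds its last target. There are 200 camera calls.

## Working session

There is one attempt and no reset: what is moved stays moved. The work goes in short steps, Python scripts to look and compute and a tool call to move; the robot and the scene stay as the last step left them, time stands still between calls to the robot, and variables do not carry over. Pictures are saved under pics/ and viewed, at most 10 in all, crops included, and the job is handed in when it is done.

Besides the shell and the picture viewer there is one more tool, called after "Call:" as name(argument=value, ...), one argument or row to a line, values as JSON. jog_arm: Moves the arm, as the interface text tells. Its arguments: {"type":"object","properties":{"series":{"type":"array"},"grip_force":{"type":"number"}},"required":["series"]}

```bash
mkdir -p pics; python3 - <<'E'
from rig import ctrl
import cv2,numpy as np
s=ctrl.sense();print({k:np.round(v,3) for k,v in s.items()})
for n in("scene","top"):
    c=ctrl.capture(n);cv2.imwrite(f"pics/{n}0.png",c["img"][:,:,::-1]);np.savez(f"{n}0.npz",**c)
    print(n,c["fx"],c["fy"],c["cx"],c["cy"],c["origin"],c["rotation"],list(c))
E
```

```text
{'time': np.float64(0.0), 'q': array([ 1.083,  0.6  , -0.003,  1.6  ,  0.002,  0.943, -0.08 ]), 'dq': array([ 0.   ,  0.001,  0.001,  0.001, -0.   ,  0.001,  0.001]), 'joint_efforts': array([ 0.0000e+00, -7.6507e+01,  1.4980e+00, -2.5235e+01, -5.2000e-02,
        1.7000e-02,  0.0000e+00]), 'ee_pos': array([ 0.289, -0.664,  0.218]), 'eef_rot': array([ 0.979,  0.204, -0.   , -0.001]), 'contact_force': array([-0.249,  0.581, -0.548]), 'moment': array([-0.006,  0.028,  0.021]), 'grip_force': np.float64(0.0), 'finger_gap': np.float64(0.093)}
scene 361.71383110611276 361.71383110611276 252.55711519853742 195.64263513581741 [-0.10369585 -0.64538091  0.46460084] [ 0.48957276 -0.26227525 -0.39664795  0.73089028] ['img', 'z_map', 'fx', 'fy', 'cx', 'cy', 'origin', 'rotation']
top 388.12531586672094 388.12531586672094 247.1577292900576 194.80275059798723 [ 0.40715553 -0.20484594  1.10012709] [-0.05012933  0.0674916   0.70619328 -0.70300995] ['img', 'z_map', 'fx', 'fy', 'cx', 'cy', 'origin', 'rotation']
```

View pics/scene0.png

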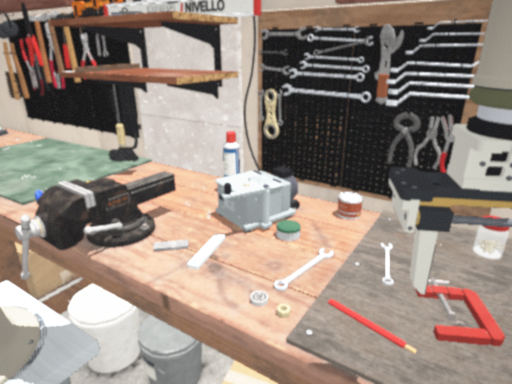

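View pics/top0.png

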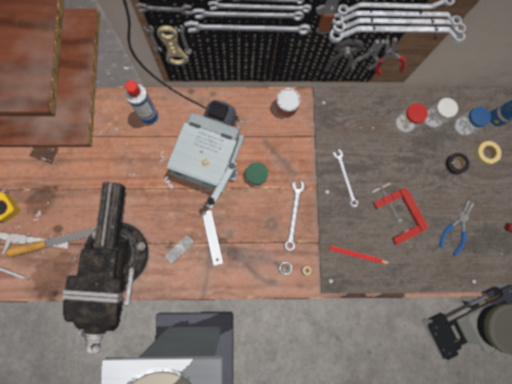

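Scene view: the machine is at about (255,200), the bar at (207,250), the offcut at (170,245), and the tin at (288,230). In the top view the machine is at (205,155), the keeper sticks out towards (208,208), and the bar runs from (207,212) to (218,262). I'll zoom in on the top view and work out positions.

```bash
cat > h.py <<'E'
import numpy as np,cv2
from scipy.spatial.transform import Rotation as R
def cloud(c):
    z=np.asarray(c["z_map"],float);v,u=np.mgrid[:z.shape[0],:z.shape[1]]
    p=np.stack([(u-c["cx"])/c["fx"]*z,-(v-c["cy"])/c["fy"]*z,-z],-1)
    P=R.from_quat(c["rotation"]).apply(p.reshape(-1,3)).reshape(p.shape)+c["origin"]
    P[z==0]=np.nan
    return P
def ray(c,u,v,h):
    d=R.from_quat(c["rotation"]).apply([(u-c["cx"])/c["fx"],-(v-c["cy"])/c["fy"],-1]);o=np.asarray(c["origin"])
    return o+d*(h-o[2])/d[2]
E
python3 - <<'E'
from h import *
c=np.load("top0.npz");P=cloud(c)
im=c["img"][95:275,150:290,::-1];cv2.imwrite("pics/topz.png",cv2.resize(im,None,fx=3.3,fy=3.3,interpolation=cv2.INTER_CUBIC))
np.set_printoptions(linewidth=250,suppress=True)
print((P[110:275:4,160:272:4,2]*1000).round(0))
for u,v in[(180,280),(300,130),(110,150)]:print(P[v,u])
s=np.load("scene0.npz");im=s["img"][160:270,150:310,::-1];cv2.imwrite("pics/scz.png",cv2.resize(im,None,fx=5,fy=5,interpolation=cv2.INTER_CUBIC))
E
```

```text
[[ 2.  0. -4. ... -3. -4.  0.]
 [-2. -1. -2. ... -2. -0.  1.]
 [ 0. -1.  0. ...  1.  2. -0.]
 ...
 [-2.  2.  0. ... -6. -0. -1.]
 [ 1. -1. -2. ...  3. -1. -0.]
 [-3. -2. -2. ... -0.  3.  1.]]
[ 0.35394933 -0.04550734  0.00005753]
[ 0.78763662 -0.39118839 -0.00265262]
[ 0.72599643  0.16638774 -0.00314729]
```

View pics/topz.png

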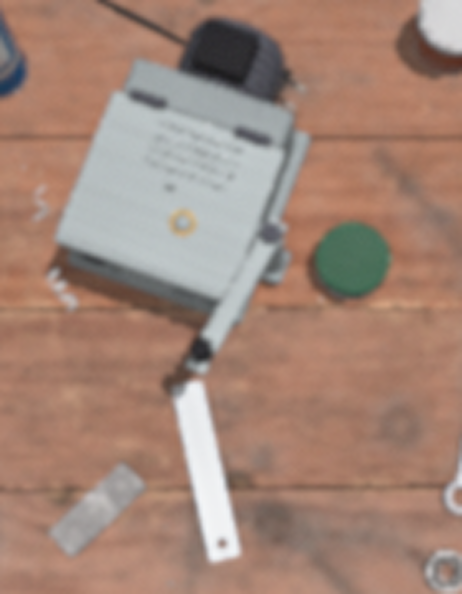

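View pics/scz.png

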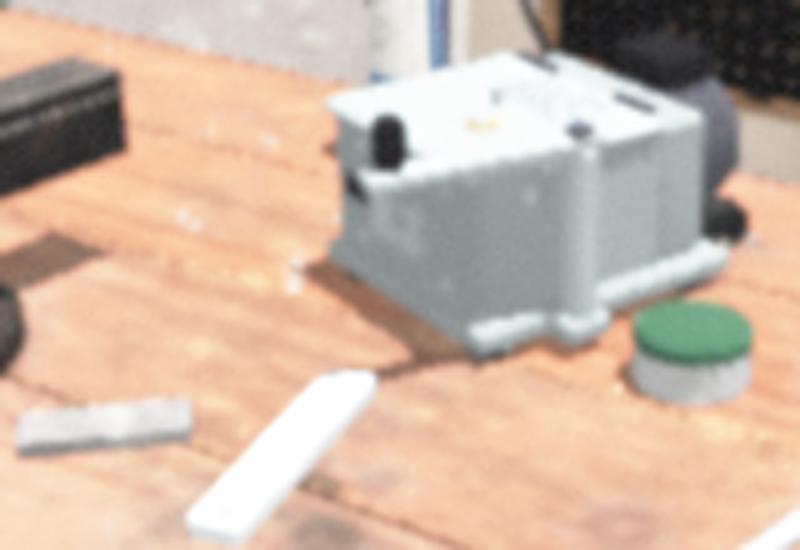

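The zoomed top view shows the pivot screw at (272,232), the knob at (203,348), the hood corners at (60,245), (225,298), (290,145) and (115,95), and the bar's hole near the robot at (222,543). The sawn end at (188,388) faces the machine. In the scene crop the black knob stands at (388,140) and the pivot screw at (580,130).

```bash
python3 - <<'E'
from h import *
np.set_printoptions(suppress=True,precision=4)
for n in("top","scene"):
    c=np.load(n+"0.npz");P=cloud(c)
    m=(abs(P[...,2]-.112)<.004)&(P[...,0]>.5)&(P[...,0]<.85)&(P[...,1]>-.3)&(P[...,1]<.05)
    m=cv2.morphologyEx(m.astype(np.uint8),cv2.MORPH_OPEN,np.ones((3,3)))
    q=P[m>0];r=cv2.minAreaRect(q[:,:2].astype(np.float32));print(n,"hood",len(q),np.median(q,0),r,cv2.boxPoints(r))
c=np.load("top0.npz");P=cloud(c);im=c["img"].astype(int)
g=lambda x,y:(150+(x+.5)/3.3-.5,95+(y+.5)/3.3-.5)
piv=ray(c,*g(272,232),.130);kn=ray(c,*g(203,348),.1565)
print("piv",piv,"knob",kn,np.linalg.norm((kn-piv)[:2]),np.degrees(np.arctan2(*(kn-piv)[[1,0]])))
for x,y in[(60,245),(225,298),(290,145),(115,95)]:print("hoodc",ray(c,*g(x,y),.112))
s=np.load("scene0.npz")
gs=lambda x,y:(150+(x+.5)/5-.5,160+(y+.5)/5-.5)
print("scene piv",ray(s,*gs(580,130),.13),"knobmid",ray(s,*gs(388,140),.1415))
for nm,cc in(("top",c),("scene",s)):
    im=cc["img"].astype(int);Pz=cloud(cc)
    m=((im.min(-1)>195)&(abs(Pz[...,2]-.01)<.008)&(Pz[...,0]>.38)&(Pz[...,0]<.62)&(abs(Pz[...,1]+.1)<.08)).astype(np.uint8)
    k,l,st,ce=cv2.connectedComponentsWithStats(m);i=1+st[1:,4].argmax()
    v,u=np.nonzero(l==i);w=np.array([ray(cc,a,b,.01)[:2] for a,b in zip(u,v)]);r=cv2.minAreaRect(w.astype(np.float32));print(nm,"bar",len(u),r,cv2.boxPoints(r))
for x,y in[(188,388),(176,390),(203,383),(208,560),(240,553),(222,543)]:print("bar",ray(c,*g(x,y),.01))
for x,y in[(122,463),(145,485),(50,530),(70,555)]:print("off",ray(c,*g(x,y),.01))
E
```

```text
top hood 2480 [ 0.6843 -0.1101  0.1115] ((0.685219407081604, -0.11094477772712708), (0.14748099446296692, 0.13515222072601318), 69.6503677368164) [[ 0.5962 -0.1566]
 [ 0.7229 -0.2036]
 [ 0.7742 -0.0653]
 [ 0.6475 -0.0183]]
scene hood 786 [ 0.6983 -0.1103  0.113 ] ((0.7195451855659485, -0.06093558669090271), (0.2683672308921814, 0.1633840650320053), 69.23755645751953) [[ 0.5956 -0.1574]
 [ 0.7484 -0.2154]
 [ 0.8435  0.0356]
 [ 0.6907  0.0935]]
piv [ 0.648  -0.1911  0.13  ] knob [ 0.5528 -0.1402  0.1565] 0.10796669140299572 151.8551078166107
hoodc [ 0.642 -0.024  0.112]
hoodc [ 0.5993 -0.154   0.112 ]
hoodc [ 0.7241 -0.2053  0.112 ]
hoodc [ 0.7657 -0.0647  0.112 ]
scene piv [ 0.6453 -0.1933  0.13  ] knobmid [ 0.557  -0.1361  0.1415]
top bar 454 ((0.4706082344055176, -0.13332688808441162), (0.1502068191766739, 0.025687603279948235), 13.17271614074707) [[ 0.3946 -0.1379]
 [ 0.4004 -0.1629]
 [ 0.5467 -0.1287]
 [ 0.5408 -0.1037]]
scene bar 453 ((0.468691885471344, -0.13489404320716858), (0.16235235333442688, 0.034962523728609085), 12.957844734191895) [[ 0.3857 -0.1361]
 [ 0.3935 -0.1701]
 [ 0.5517 -0.1337]
 [ 0.5439 -0.0997]]
bar [ 0.5408 -0.1176  0.01  ]
bar [ 0.5391 -0.1074  0.01  ]
bar [ 0.5451 -0.1304  0.01  ]
bar [ 0.396  -0.1359  0.01  ]
bar [ 0.4016 -0.1626  0.01  ]
bar [ 0.4099 -0.1475  0.01  ]
off [ 0.4772 -0.0626  0.01  ]
off [ 0.4586 -0.0823  0.01  ]
off [ 0.4216 -0.0037  0.01  ]
off [ 0.4009 -0.0209  0.01  ]
```

```bash
cat >> h.py <<'E'
def go(pos,yaw=None,frm=None):
    """tool-frame delta (cm) and z turn (deg) to reach pos with tool pointing down, tool y at azimuth yaw (deg)"""
    from rig import ctrl
    s=ctrl.sense();q=R.from_quat(s["eef_rot"])
    d=q.inv().apply(np.array(pos)-s["ee_pos"])*100
    if yaw is None: dr=np.zeros(3)
    else:
        a=np.radians(yaw);y=np.array([np.cos(a),np.sin(a),0]);z=np.array([0,0,-1.])
        dr=np.degrees((q.inv()*R.from_matrix(np.stack([np.cross(y,z),y,z],1))).as_rotvec())
    print("d",d.round(2),"dr",dr.round(2));return d,dr
E
python3 -c "
from h import *
go([.553,-.139,.20],61.85)"
```

```text
d [ 45.16 -37.62   1.83] dr [-6.0000e-02 -9.0000e-02 -1.2831e+02]
```

Call:
jog_arm(
  series=[
    {"claw":5,"delta_pos":[45.2,-37.6,0],"dr":[0,0,-128.3]},
    {"claw":5,"delta_pos":[45.2,-37.6,0],"dr":[0,0,-128.3]},
    {"claw":5,"delta_pos":[45.2,-37.6,0],"dr":[0,0,-128.3]},
    {"claw":5,"delta_pos":[45.2,-37.6,0],"dr":[0,0,-128.3]},
    {"claw":5,"delta_pos":[45.2,-37.6,0],"dr":[0,0,-128.3]},
    {"claw":5,"delta_pos":[45.2,-37.6,0],"dr":[0,0,-128.3]},
    {"claw":5,"delta_pos":[45.2,-37.6,0],"dr":[0,0,-128.3]},
    {"claw":5,"delta_pos":[45.2,-37.6,0],"dr":[0,0,-128.3]},
    {"claw":5,"delta_pos":[45.2,-37.6,0],"dr":[0,0,-128.3]},
    {"claw":5,"delta_pos":[45.2,-37.6,0],"dr":[0,0,-128.3]},
    {"claw":5,"delta_pos":[45.2,-37.6,0],"dr":[0,0,-128.3]},
    {"claw":5,"delta_pos":[45.2,-37.6,0],"dr":[0,0,-128.3]},
    {"claw":5,"delta_pos":[45.2,-37.6,0],"dr":[0,0,-128.3]},
    {"claw":5,"delta_pos":[45.2,-37.6,0],"dr":[0,0,-128.3]},
    {"claw":5,"delta_pos":[45.2,-37.6,0],"dr":[0,0,-128.3]},
    {"claw":5,"delta_pos":[45.2,-37.6,0],"dr":[0,0,-128.3]},
    {"claw":5,"delta_pos":[45.2,-37.6,0],"dr":[0,0,-128.3]},
    {"claw":5,"delta_pos":[45.2,-37.6,0],"dr":[0,0,-128.3]},
    {"claw":5,"delta_pos":[45.2,-37.6,0],"dr":[0,0,-128.3]},
    {"claw":5,"delta_pos":[45.2,-37.6,0],"dr":[0,0,-128.3]},
  ],
)

```text
time: 1.77
ee_pos: [0.5535, -0.1397, 0.2183]
eef_rot: [0.245, 0.969, 0.0, -0.0]
contact_force: [-0.5, -0.0, 0.2]
finger_gap: 0.0497
grip_force: 0.0
```

```bash
python3 -c "
from h import *
from rig import ctrl
print(ctrl.sense())
go([.553,-.139,.132],61.85)"
```

```text
{'time': 1.7667, 'q': array([ 0.61018478,  0.48671875, -0.65930496,  1.92923324,  0.38866201,
        0.85540799,  0.82235155]), 'dq': array([-0.00923801, -0.00785892,  0.01181585, -0.00053074, -0.00300394,
       -0.0015837 , -0.02232906]), 'joint_efforts': array([  0.11882721, -59.01065826,  -7.71539837, -21.74565911,
         0.08585683,   0.10874453,   0.56580668]), 'ee_pos': array([ 0.55350572, -0.13966005,  0.21826544]), 'eef_rot': array([ 2.45203531e-01,  9.69471541e-01,  1.62797561e-04, -3.65984312e-04]), 'contact_force': array([-0.49679213, -0.04199569,  0.15262101]), 'moment': array([ 0.04934238, -0.19554674, -0.00263896]), 'grip_force': 0.0, 'finger_gap': 0.04972729398584668}
d [0.07 0.03 8.63] dr [ 0.01 -0.05 -0.24]
```

Call:
jog_arm(
  grip_force=6,
  series=[
    {"claw":5,"delta_pos":[0,0,3],"dr":[0,0,0]},
    {"claw":5,"delta_pos":[0,0,5],"dr":[0,0,0]},
    {"claw":5,"delta_pos":[0,0,7],"dr":[0,0,0]},
    {"claw":5,"delta_pos":[0,0,8.6],"dr":[0,0,0]},
    {"claw":5,"delta_pos":[0,0,8.6],"dr":[0,0,0]},
    {"claw":1.5,"delta_pos":[0,0,8.6],"dr":[0,0,0]},
    {"claw":1.5,"delta_pos":[0,0,8.6],"dr":[0,0,0]},
    {"claw":1.5,"delta_pos":[0,0,8.6],"dr":[0,0,0]},
    {"claw":1.5,"delta_pos":[0,0,8.6],"dr":[0,0,0]},
    {"claw":1.5,"delta_pos":[0,0,8.6],"dr":[0,0,0]},
    {"claw":1.5,"delta_pos":[0,0,8.6],"dr":[0,0,0]},
    {"claw":1.5,"delta_pos":[0,0,8.6],"dr":[0,0,0]},
    {"claw":1.5,"delta_pos":[0,0,8.6],"dr":[0,0,0]},
  ],
)

```text
time: 2.85
ee_pos: [0.5541, -0.1395, 0.1331]
eef_rot: [0.243, 0.97, -0.0, 0.0]
contact_force: [-0.6, -0.1, 5.1]
finger_gap: 0.0179
grip_force: 6.0
```

```bash
python3 - <<'E'
from h import *
from rig import ctrl
c=ctrl.capture("scene");cv2.imwrite("pics/k1.png",cv2.resize(c["img"][130:290,150:350,::-1],None,fx=4,fy=3.75))
s=ctrl.sense();print(s["ee_pos"],s["finger_gap"],s["contact_force"])
q=R.from_quat(s["eef_rot"]);p0=s["ee_pos"][:2];piv=np.array([.647,-.192])
v=p0-piv;a0=np.degrees(np.arctan2(v[1],v[0]));print(np.linalg.norm(v),a0)
for i in range(1,17):
    b=-5*i;a=np.radians(a0+b);t=piv+.108*np.array([np.cos(a),np.sin(a)])
    d=q.inv().apply(np.r_[t-p0,0])*100;print(b,d.round(2))
E
```

```text
[ 0.55408473 -0.13947804  0.13312129] 0.017889173024979995 [-0.81099703 -0.08026929  5.81241953]
0.10673238767250741 150.52194536091682
-5 [0.06 0.94 0.  ]
-10 [-0.08  1.87  0.  ]
-15 [-0.3   2.79  0.  ]
-20 [-0.61  3.68  0.  ]
-25 [-0.99  4.54  0.  ]
-30 [-1.44  5.37  0.  ]
-35 [-1.97  6.15  0.  ]
-40 [-2.56  6.89  0.  ]
-45 [-3.21  7.57  0.  ]
-50 [-3.92  8.19  0.  ]
-55 [-4.68  8.74  0.  ]
-60 [-5.49  9.23  0.01]
-65 [-6.33  9.65  0.01]
-70 [-7.21  9.99  0.01]
-75 [-8.110e+00  1.025e+01  1.000e-02]
-80 [-9.040e+00  1.043e+01  1.000e-02]
```

View pics/k1.png

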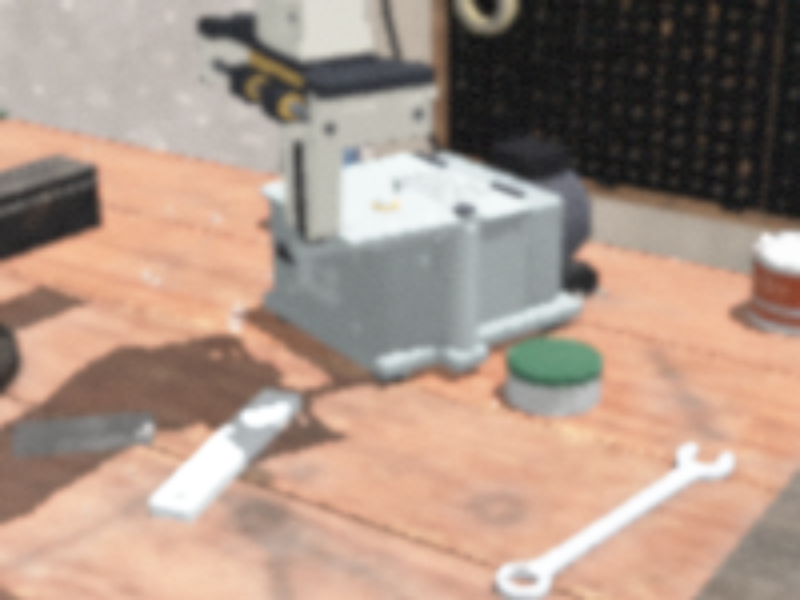

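Gripper at (310,190) holds the knob (gap 17.9 mm). I'll lift 4 mm to ease the 6 N vertical load and swing the keeper.

Call:
jog_arm(
  series=[
    {"claw":1.5,"delta_pos":[0,0,-0.4],"dr":[0,0,0]},
    {"claw":1.5,"delta_pos":[0.03,0.94,-0.4],"dr":[0,0,5]},
    {"claw":1.5,"delta_pos":[-0.08,1.87,-0.4],"dr":[0,0,10]},
    {"claw":1.5,"delta_pos":[-0.3,2.79,-0.4],"dr":[0,0,15]},
    {"claw":1.5,"delta_pos":[-0.61,3.68,-0.4],"dr":[0,0,20]},
    {"claw":1.5,"delta_pos":[-0.99,4.54,-0.4],"dr":[0,0,25]},
    {"claw":1.5,"delta_pos":[-1.44,5.37,-0.4],"dr":[0,0,30]},
    {"claw":1.5,"delta_pos":[-1.97,6.15,-0.4],"dr":[0,0,35]},
    {"claw":1.5,"delta_pos":[-2.56,6.89,-0.4],"dr":[0,0,40]},
    {"claw":1.5,"delta_pos":[-3.21,7.57,-0.4],"dr":[0,0,45]},
    {"claw":1.5,"delta_pos":[-3.92,8.19,-0.4],"dr":[0,0,50]},
    {"claw":1.5,"delta_pos":[-4.68,8.74,-0.4],"dr":[0,0,55]},
    {"claw":1.5,"delta_pos":[-4.68,8.74,-0.4],"dr":[0,0,55]},
  ],
)

```text
time: 3.98
ee_pos: [0.6372, -0.0826, 0.1363]
eef_rot: [0.665, 0.747, 0.001, -0.001]
contact_force: [-0.5, 4.8, 0.0]
finger_gap: 0.018
grip_force: 6.0
```

```bash
cat >> h.py <<'E'
def arc(piv,steps,r=.108):
    from rig import ctrl
    s=ctrl.sense();q=R.from_quat(s["eef_rot"]);p0=s["ee_pos"][:2];v=p0-np.array(piv);a0=np.degrees(np.arctan2(v[1],v[0]))
    print(np.linalg.norm(v),a0,s["ee_pos"],s["finger_gap"],s["contact_force"],s["grip_force"],s["q"].round(2))
    for b in steps:
        a=np.radians(a0-b);t=np.array(piv)+r*np.array([np.cos(a),np.sin(a)]);print(b,(q.inv().apply(np.r_[t-p0,0])*100).round(2))
E
python3 -c "
from h import *
arc([.647,-.192],[4,8,12,16,20,24,26,28])"
```

```text
0.10984579962065984 95.11217292194513 [ 0.63721209 -0.08259115  0.13631265] 0.017995766015730472 [-0.48143836  4.77063835  0.01302927] 6.001043021678925 [ 0.24  0.61 -0.31  1.85  0.26  0.72 -0.1 ]
4 [-0.23  0.75 -0.  ]
8 [-0.33  1.49 -0.  ]
12 [-0.48  2.23 -0.  ]
16 [-0.69  2.96 -0.  ]
20 [-0.94  3.67 -0.  ]
24 [-1.24  4.36 -0.  ]
26 [-1.41  4.7  -0.  ]
28 [-1.59  5.03 -0.  ]
```

Call:
jog_arm(
  series=[
    {"claw":1.5,"delta_pos":[-0.05,0.75,0],"dr":[0,0,4]},
    {"claw":1.5,"delta_pos":[-0.13,1.49,0],"dr":[0,0,8]},
    {"claw":1.5,"delta_pos":[-0.28,2.23,0],"dr":[0,0,12]},
    {"claw":1.5,"delta_pos":[-0.49,2.96,0],"dr":[0,0,16]},
    {"claw":1.5,"delta_pos":[-0.74,3.67,0],"dr":[0,0,20]},
    {"claw":1.5,"delta_pos":[-1.04,4.36,0],"dr":[0,0,24]},
    {"claw":1.5,"delta_pos":[-1.04,4.36,0],"dr":[0,0,24]},
    {"claw":1.5,"delta_pos":[-1.04,4.36,0],"dr":[0,0,24]},
  ],
)

```text
time: 4.65
ee_pos: [0.6819, -0.0876, 0.1365]
eef_rot: [0.803, 0.595, 0.002, -0.0]
contact_force: [4.4, 5.2, -4.3]
finger_gap: 0.0179
grip_force: 6.0
```

```bash
python3 -c "
from h import *
arc([.647,-.191],[1,2,3,4],.109)"
```

```text
0.10910752576267549 71.31903844234961 [ 0.68194695 -0.08764061  0.13648347] 0.0178585336040023 [ 4.40140056  5.20127757 -4.28659825] 6.000170186161995 [ 0.17  0.65 -0.19  1.75  0.16  0.76 -0.4 ]
1 [-0.02  0.19  0.  ]
2 [-0.03  0.38  0.  ]
3 [-0.04  0.57  0.  ]
4 [-0.06  0.76  0.  ]
```

Call:
jog_arm(
  series=[
    {"claw":1.5,"delta_pos":[0.15,0.2,0],"dr":[0,0,1]},
    {"claw":1.5,"delta_pos":[0.15,0.38,0],"dr":[0,0,2]},
    {"claw":1.5,"delta_pos":[0.15,0.38,0],"dr":[0,0,2]},
  ],
)

```text
time: 4.9
ee_pos: [0.6853, -0.0887, 0.1364]
eef_rot: [0.815, 0.58, 0.001, -0.0]
contact_force: [3.6, 4.3, -5.0]
finger_gap: 0.0177
grip_force: 6.0
```

```bash
python3 -c "
from h import *
arc([.647,-.191],[1,2,3,4],.109)"
```

```text
0.10922119644913665 69.46234706271821 [ 0.68531729 -0.0887207   0.13644388] 0.01769142959536428 [ 3.62239566  4.31744912 -4.99124044] 5.999912694096565 [ 0.16  0.65 -0.18  1.74  0.15  0.76 -0.43]
1 [-0.03  0.19  0.  ]
2 [-0.04  0.38  0.  ]
3 [-0.05  0.57  0.  ]
4 [-0.07  0.76  0.  ]
```

Call:
jog_arm(
  series=[
    {"claw":1.5,"delta_pos":[0.05,0.2,0],"dr":[0,0,0]},
    {"claw":1.5,"delta_pos":[0.05,0.35,0],"dr":[0,0,0]},
    {"claw":1.5,"delta_pos":[0.05,0.35,0],"dr":[0,0,0]},
  ],
)

```text
time: 5.15
ee_pos: [0.6867, -0.0892, 0.1363]
eef_rot: [0.815, 0.58, -0.001, -0.001]
contact_force: [-3.8, 5.2, 1.1]
finger_gap: 0.0177
grip_force: 6.0
```

Call:
jog_arm(
  series=[
    {"claw":4,"delta_pos":[0,0,0],"dr":[0,0,0]},
    {"claw":4,"delta_pos":[0,0,0],"dr":[0,0,0]},
    {"claw":4,"delta_pos":[0,0,0],"dr":[0,0,0]},
    {"claw":4,"delta_pos":[0,0,0],"dr":[0,0,0]},
    {"claw":4,"delta_pos":[0,0,-3],"dr":[0,0,0]},
    {"claw":4,"delta_pos":[0,0,-6],"dr":[0,0,0]},
    {"claw":4,"delta_pos":[0,0,-8],"dr":[0,0,0]},
    {"claw":4,"delta_pos":[0,0,-8],"dr":[0,0,0]},
  ],
)

```text
time: 5.82
ee_pos: [0.6907, -0.0906, 0.2216]
eef_rot: [0.815, 0.579, 0.003, 0.002]
contact_force: [0.2, -0.4, 0.4]
finger_gap: 0.0398
grip_force: 0.0
```

```bash
python3 -c "
from h import *
go([.441,-.140,.15],-76.83)"
```

```text
d [-12.88 -22.01   6.99] dr [ 0.33 -0.28 57.63]
```

Call:
jog_arm(
  series=[
    {"claw":6,"delta_pos":[-12.9,-22.0,0],"dr":[0,0,57.5]},
    {"claw":6,"delta_pos":[-12.9,-22.0,0],"dr":[0,0,57.5]},
    {"claw":6,"delta_pos":[-12.9,-22.0,0],"dr":[0,0,57.5]},
    {"claw":6,"delta_pos":[-12.9,-22.0,0],"dr":[0,0,57.5]},
    {"claw":6,"delta_pos":[-12.9,-22.0,0],"dr":[0,0,57.5]},
    {"claw":6,"delta_pos":[-12.9,-22.0,0],"dr":[0,0,57.5]},
    {"claw":6,"delta_pos":[-12.9,-22.0,0],"dr":[0,0,57.5]},
    {"claw":6,"delta_pos":[-12.9,-22.0,0],"dr":[0,0,57.5]},
    {"claw":6,"delta_pos":[-12.9,-22.0,0],"dr":[0,0,57.5]},
    {"claw":6,"delta_pos":[-12.9,-22.0,0],"dr":[0,0,57.5]},
    {"claw":6,"delta_pos":[-12.9,-22.0,0],"dr":[0,0,57.5]},
  ],
)

```text
time: 6.73
ee_pos: [0.4386, -0.1395, 0.2164]
eef_rot: [0.993, 0.118, -0.0, 0.0]
contact_force: [0.4, 0.7, 0.9]
finger_gap: 0.0601
grip_force: 0.0
```

```bash
python3 - <<'E'
from h import *
from rig import ctrl
for n in("top","scene"):
    c=ctrl.capture(n);np.savez(n+"1.npz",**c)
    if n=="top":a=cv2.resize(c["img"][95:275,150:290,::-1],(400,514))
    else:b=cv2.resize(c["img"][150:270,190:310,::-1],(400,400))
cv2.imwrite("pics/k2.png",np.hstack([a,np.vstack([b,np.zeros((114,400,3),np.uint8)])]))
print(ctrl.sense()["ee_pos"])
d,_=go([.4414,-.1401,.003],-76.83)
E
```

```text
[ 0.43852167 -0.13951702  0.21635959]
d [ 0.27  0.13 21.34] dr [-0.01  0.02  0.35]
```

View pics/k2.png

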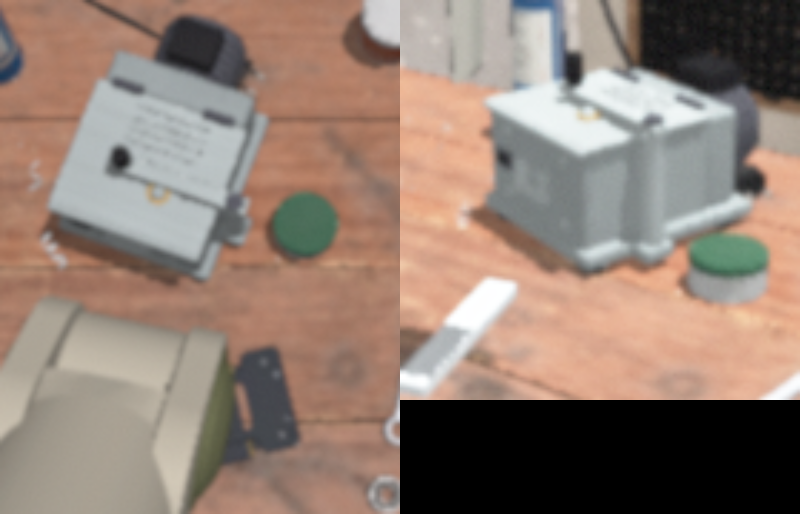

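Left half: the keeper lies across the hood from about (236,205) to the knob at (121,157), past the ball ring at (158,193). Right half: the knob stands at (573,68). The keeper is shut. Now I'll descend to the bar.

Call:
jog_arm(
  grip_force=50,
  series=[
    {"claw":6,"delta_pos":[0.3,0.1,4],"dr":[0,0,0.3]},
    {"claw":6,"delta_pos":[0.3,0.1,8],"dr":[0,0,0.3]},
    {"claw":6,"delta_pos":[0.3,0.1,12],"dr":[0,0,0.3]},
    {"claw":6,"delta_pos":[0.3,0.1,16],"dr":[0,0,0.3]},
    {"claw":6,"delta_pos":[0.3,0.1,18.5],"dr":[0,0,0.3]},
    {"claw":6,"delta_pos":[0.3,0.1,19.8],"dr":[0,0,0.3]},
    {"claw":6,"delta_pos":[0.3,0.1,20.6],"dr":[0,0,0.3]},
    {"claw":6,"delta_pos":[0.3,0.1,20.6],"dr":[0,0,0.3]},
    {"claw":6,"delta_pos":[0.3,0.1,20.6],"dr":[0,0,0.3]},
  ],
)

```text
time: 7.58
ee_pos: [0.4414, -0.1399, 0.0106]
eef_rot: [0.993, 0.114, -0.0, -0.0]
contact_force: [0.3, -0.1, -0.2]
finger_gap: 0.0599
grip_force: 0.0
```

```bash
python3 - <<'E'
from h import *
from rig import ctrl
s=ctrl.sense();print(s["ee_pos"],s["contact_force"])
go([.4414,-.1401,.003],-76.83)
c=np.load("top1.npz");g=lambda x,y:(150+x/2.857-.35,95+y/2.857-.35)
kn=ray(c,*g(121,157),.1565);print(kn)
P=cloud(c);m=(abs(P[...,2]-.112)<.005)&(P[...,0]>.5)&(P[...,0]<.85)&(P[...,1]>-.3)&(P[...,1]<.05)
m=cv2.morphologyEx(m.astype(np.uint8),cv2.MORPH_OPEN,np.ones((3,3)));m[:]=np.where(P[...,0]>.59,m,0)
r=cv2.minAreaRect(P[m>0][:,:2].astype(np.float32));print(r,cv2.boxPoints(r))
E
```

```text
[ 0.44143283 -0.13993083  0.01061507] [ 0.25411845 -0.11073857 -0.15973676]
d [-0.01  0.02  0.76] dr [-0.02  0.02 -0.09]
[ 0.68097808 -0.09108527  0.1565    ]
((0.6978862881660461, -0.11550746113061905), (0.14803531765937805, 0.162136048078537), 69.83475494384766) [[ 0.5962715  -0.15704152]
 [ 0.748469   -0.2129345 ]
 [ 0.79950106 -0.0739734 ]
 [ 0.6473036  -0.01808043]]
```

Call:
jog_arm(
  grip_force=50,
  series=[
    {"claw":6,"delta_pos":[0,0,0.4],"dr":[0,0,0]},
    {"claw":6,"delta_pos":[0,0,0.7],"dr":[0,0,0]},
    {"claw":6,"delta_pos":[0,0,0.7],"dr":[0,0,0]},
    {"claw":2,"delta_pos":[0,0,0.7],"dr":[0,0,0]},
    {"claw":2,"delta_pos":[0,0,0.7],"dr":[0,0,0]},
    {"claw":2,"delta_pos":[0,0,0.7],"dr":[0,0,0]},
    {"claw":2,"delta_pos":[0,0,0.7],"dr":[0,0,0]},
    {"claw":2,"delta_pos":[0,0,0.7],"dr":[0,0,0]},
    {"claw":2,"delta_pos":[0,0,0.7],"dr":[0,0,0]},
    {"claw":2,"delta_pos":[0,0,0.7],"dr":[0,0,0]},
    {"claw":2,"delta_pos":[0,0,0.7],"dr":[0,0,0]},
    {"claw":2,"delta_pos":[0,0,0.7],"dr":[0,0,0]},
  ],
)

```text
time: 8.58
ee_pos: [0.4413, -0.14, 0.0037]
eef_rot: [0.994, 0.113, -0.0, 0.0]
contact_force: [-0.5, -0.1, 2.5]
finger_gap: 0.0239
grip_force: 50.0
```

```bash
python3 - <<'E'
from h import *
from rig import ctrl
s=ctrl.sense();print(s["ee_pos"],s["contact_force"],s["finger_gap"])
y=R.from_quat(s["eef_rot"]).as_matrix()[:,1];print(np.degrees(np.arctan2(y[1],y[0])))
# sawn end 105 mm ahead of tcp; place it 30 mm before window face, bar centre at z .06 
O=np.array([.707,-.119]);a=np.radians(-20.3);X=np.array([np.cos(a),np.sin(a)])
z=s["ee_pos"][2]+.055
for x in(-.084-.035-.105,-.084-.105):go([*(O+X*x),z],-110.3);print(O+X*x)
E
```

```text
[ 0.44130744 -0.1399594   0.00365095] [-0.46593816 -0.08601562  2.50575059] 0.023875842573077913
-76.96645240865844
d [ 7.64 -8.36 -5.5 ] dr [ 0.    0.   33.33]
[ 0.49691288 -0.04128641]
d [10.57 -6.44 -5.5 ] dr [ 0.    0.   33.33]
[ 0.52973899 -0.05342916]
```

Call:
jog_arm(
  series=[
    {"claw":2,"delta_pos":[0,0,-2],"dr":[0,0,0]},
    {"claw":2,"delta_pos":[0,0,-4.5],"dr":[0,0,0]},
    {"claw":2,"delta_pos":[0,0,-5.5],"dr":[0,0,0]},
    {"claw":2,"delta_pos":[0,0,-5.5],"dr":[0,0,0]},
  ],
)

```text
time: 8.92
ee_pos: [0.4421, -0.1402, 0.0603]
eef_rot: [0.994, 0.113, 0.001, 0.0]
contact_force: [0.6, -0.1, -0.3]
finger_gap: 0.0242
grip_force: 50.0
```

```bash
python3 - <<'E'
from h import *
c=np.load("top0.npz");P=cloud(c)
m=(P[...,2]>.05)&(P[...,0]>.3)&(P[...,0]<.62)&(P[...,1]>.0)&(P[...,1]<.3)
q=P[m]
for y in np.arange(0,.2,.02):
    k=q[(q[:,1]>=y)&(q[:,1]<y+.02)]
    if len(k):print(round(y,2),len(k),k[:,0].min(),k[:,0].max(),k[:,2].max())
O=np.array([.707,-.119]);a=np.radians(-20.3);X=np.array([np.cos(a),np.sin(a)])
for x in(-.084-.035-.105,-.084-.105):go([*(O+X*x),.05865],-110.3)
E
```

```text
0.06 364 0.30010034209000225 0.3936666589569817 0.16377930966534782
0.08 1057 0.3007614859592096 0.6053744323210778 0.16299857532687678
0.1 1222 0.3012084609937318 0.6062459709477478 0.1629482740682403
0.12 1057 0.30131155557977196 0.6088639341484292 0.16421586554354428
0.14 680 0.30137432825391797 0.6008087033899218 0.16290845962573108
0.16 498 0.3014151603429735 0.4607209142441667 0.1624890781653695
0.18 270 0.30173665160731356 0.37485211438100363 0.1625093060269568
d [ 7.57 -8.4   0.18] dr [ 3.000e-02 -1.600e-01  3.333e+01]
d [10.5  -6.48  0.19] dr [ 3.000e-02 -1.600e-01  3.333e+01]
```

Call:
jog_arm(
  series=[
    {"claw":2,"delta_pos":[1.5,-1.7,0.1],"dr":[0,0,6.7]},
    {"claw":2,"delta_pos":[3,-3.4,0.1],"dr":[0,0,13.3]},
    {"claw":2,"delta_pos":[4.5,-5,0.1],"dr":[0,0,20]},
    {"claw":2,"delta_pos":[6.1,-6.7,0.1],"dr":[0,0,26.7]},
    {"claw":2,"delta_pos":[7.6,-8.4,0.1],"dr":[0,0,33.3]},
    {"claw":2,"delta_pos":[7.6,-8.4,0.1],"dr":[0,0,33.3]},
    {"claw":2,"delta_pos":[7.6,-8.4,0.1],"dr":[0,0,33.3]},
    {"claw":2,"delta_pos":[7.6,-8.4,0.1],"dr":[0,0,33.3]},
  ],
)

```text
time: 9.58
ee_pos: [0.4956, -0.0413, 0.0569]
eef_rot: [0.985, -0.175, -0.001, 0.001]
contact_force: [-0.9, 0.3, -1.0]
finger_gap: 0.0243
grip_force: 50.0
```

```bash
python3 - <<'E'
from h import *
from rig import ctrl
s=ctrl.sense();print(s["ee_pos"],s["contact_force"],s["finger_gap"],s["q"].round(2))
O=np.array([.707,-.119]);a=np.radians(-20.3);X=np.array([np.cos(a),np.sin(a)])
for x in(-.224,-.189):go([*(O+X*x),.05865],-110.3)
c=ctrl.capture("scene");np.savez("scene2.npz",**c);a=cv2.resize(c["img"][150:260,170:310,::-1],(780,600),interpolation=cv2.INTER_CUBIC);cv2.imwrite("pics/b1.png",a)
E
```

```text
[ 0.49559482 -0.04134464  0.05687315] [-0.85177998  0.31504925 -1.03305766] 0.02432349571701817 [-0.16  0.61  0.19  2.25 -0.35  0.31 -1.59]
d [ 0.12 -0.05 -0.18] dr [0.07 0.07 0.15]
d [ 3.62 -0.04 -0.18] dr [0.07 0.07 0.15]
```

View pics/b1.png

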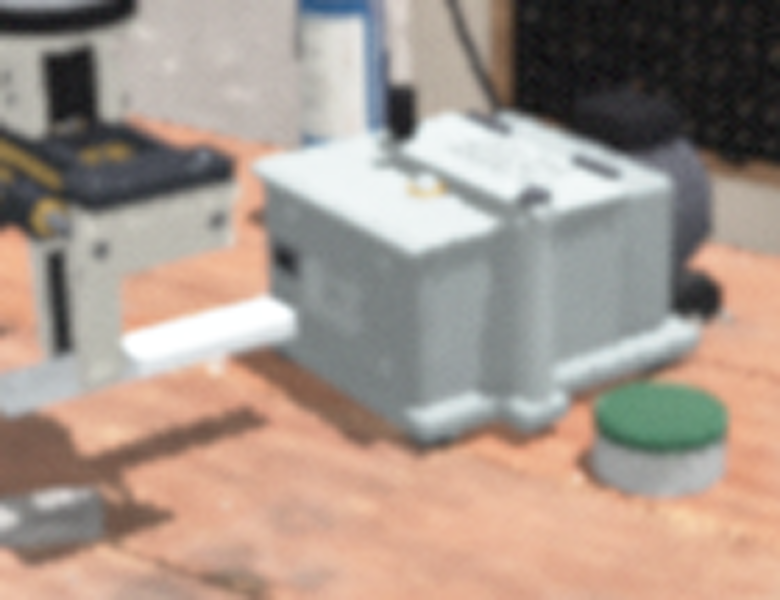

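```bash
python3 - <<'E'
from h import *
O=np.array([.707,-.119,0]);a=np.radians(-20.3)
M=R.from_euler("z",-20.3,degrees=True)
s=np.load("scene2.npz");Rc=R.from_quat(s["rotation"])
def pr(p):
    k=Rc.inv().apply(np.array(p)-s["origin"]);u=s["fx"]*k[0]/-k[2]+s["cx"];v=s["cy"]-s["fy"]*k[1]/-k[2]
    return ((u-170)*780/140).round(0),((v-150)*600/110).round(0)
for p in[(-84,0,60),(-92,18,70),(-92,-18,70),(-92,-18,50),(-92,18,50),(-30,20,156),(-30,-88,130),(-84,70,100),(-84,-70,10),(-84,70,10)]:print(p,pr(O+M.apply(np.array(p)/1000)))
from rig import ctrl
c=ctrl.sense();e=R.from_quat(c["eef_rot"])
for dx in(.045,.105):
  for dy in(-.0125,.0125):print("bar",pr(c["ee_pos"]+e.apply([dx,dy,-.0065])))
P=cloud(s)
# bar top points ahead of fingers
b=e.inv().apply(P.reshape(-1,3)-c["ee_pos"]).reshape(P.shape)
m=(b[...,0]>.03)&(b[...,0]<.1)&(abs(b[...,1])<.012)&(abs(b[...,2]+.0065)<.012)&(s["img"].min(-1)>235)
q=b[m];A=np.c_[q[:,0],np.ones(len(q))];print(len(q),np.linalg.lstsq(A,q[:,2],rcond=None)[0],np.median(q,0),P[m][:,2].mean())
E
```

```text
(-84, 0, 60) (np.float64(336.0), np.float64(294.0))
(-92, 18, 70) (np.float64(302.0), np.float64(269.0))
(-92, -18, 70) (np.float64(342.0), np.float64(291.0))
(-92, -18, 50) (np.float64(343.0), np.float64(328.0))
(-92, 18, 50) (np.float64(303.0), np.float64(304.0))
(-30, 20, 156) (np.float64(399.0), np.float64(84.0))
(-30, -88, 130) (np.float64(532.0), np.float64(191.0))
(-84, 70, 100) (np.float64(259.0), np.float64(182.0))
(-84, -70, 10) (np.float64(418.0), np.float64(433.0))
(-84, 70, 10) (np.float64(266.0), np.float64(337.0))
bar (np.float64(152.0), np.float64(328.0))
bar (np.float64(178.0), np.float64(346.0))
bar (np.float64(261.0), np.float64(298.0))
bar (np.float64(288.0), np.float64(314.0))
115 [ 0.00056825 -0.00634731] [ 0.06343941  0.00201544 -0.00647557] 0.06331128001913697
```

The throat projects to (302–343, 269–328) and the light bar to (150–290, 300–350), so the model matches the picture. The bar is level, 1.7 mm low and centred, so I'll raise it and feed it in.

Call:
jog_arm(
  series=[
    {"claw":2,"delta_pos":[0.1,-0.05,-0.18],"dr":[0,0,0.15]},
    {"claw":2,"delta_pos":[0.9,-0.05,-0.18],"dr":[0,0,0.15]},
    {"claw":2,"delta_pos":[1.8,-0.05,-0.18],"dr":[0,0,0.15]},
    {"claw":2,"delta_pos":[2.5,-0.05,-0.18],"dr":[0,0,0.15]},
    {"claw":2,"delta_pos":[3.0,-0.05,-0.18],"dr":[0,0,0.15]},
    {"claw":2,"delta_pos":[3.4,-0.05,-0.18],"dr":[0,0,0.15]},
    {"claw":2,"delta_pos":[3.7,-0.05,-0.18],"dr":[0,0,0.15]},
    {"claw":2,"delta_pos":[4.0,-0.05,-0.18],"dr":[0,0,0.15]},
    {"claw":2,"delta_pos":[4.0,-0.05,-0.18],"dr":[0,0,0.15]},
  ],
)

```text
time: 10.38
ee_pos: [0.5346, -0.0545, 0.0594]
eef_rot: [0.984, -0.177, 0.0, 0.0]
contact_force: [0.3, 0.0, -1.4]
finger_gap: 0.024
grip_force: 50.0
```

```bash
cat >> h.py <<'E'
def st():
    from rig import ctrl
    s=ctrl.sense();M=R.from_euler("z",-20.3,degrees=True).inv();p=M.apply(s["ee_pos"]-[.707,-.119,0])*1000
    print("tcp in machine mm",p.round(1),"F machine",M.apply(s["contact_force"]).round(1),"rotvec",np.degrees((M*R.from_quat(s["eef_rot"])).as_rotvec()).round(2),"M",s["moment"].round(2),s["finger_gap"])
E
python3 -c "
from h import *
st()"
```

```text
tcp in machine mm [-184.1    0.7   59.4] F machine [ 0.3  0.1 -1.4] rotvec [ 1.8e+02 -1.8e-01  3.0e-02] M [0.05 0.04 0.06] 0.023981231643874026
```

Call:
jog_arm(
  series=[
    {"claw":2,"delta_pos":[0.4,0.03,0.06],"dr":[0,0,0]},
    {"claw":2,"delta_pos":[0.8,0.03,0.06],"dr":[0,0,0]},
    {"claw":2,"delta_pos":[1.2,0.03,0.06],"dr":[0,0,0]},
    {"claw":2,"delta_pos":[1.6,0.03,0.06],"dr":[0,0,0]},
    {"claw":2,"delta_pos":[1.6,0.03,0.06],"dr":[0,0,0]},
  ],
)

```text
time: 10.8
ee_pos: [0.5501, -0.0605, 0.0588]
eef_rot: [0.984, -0.177, 0.0, 0.0]
contact_force: [1.1, 0.2, -2.1]
finger_gap: 0.0244
grip_force: 50.0
```

```bash
python3 -c "
from h import *
st()"
```

```text
tcp in machine mm [-167.5    0.4   58.8] F machine [ 1.   0.5 -2.1] rotvec [-1.7999e+02  1.9000e-01 -9.0000e-02] M [0.08 0.04 0.01] 0.024449021886781705
```

Call:
jog_arm(
  series=[
    {"claw":2,"delta_pos":[0.5,0,0.05],"dr":[0,0,0]},
    {"claw":2,"delta_pos":[1.0,0,0.05],"dr":[0,0,0]},
    {"claw":2,"delta_pos":[1.5,0,0.05],"dr":[0,0,0]},
    {"claw":2,"delta_pos":[2.0,0,0.05],"dr":[0,0,0]},
    {"claw":2,"delta_pos":[2.4,0,0.05],"dr":[0,0,0]},
    {"claw":2,"delta_pos":[2.4,0,0.05],"dr":[0,0,0]},
  ],
)

```text
time: 11.3
ee_pos: [0.5725, -0.069, 0.0583]
eef_rot: [0.984, -0.177, 0.0, 0.0]
contact_force: [0.1, -0.1, -0.3]
finger_gap: 0.0242
grip_force: 50.0
```

```bash
python3 -c "
from h import *
st()"
```

```text
tcp in machine mm [-143.5    0.3   58.3] F machine [ 0.1 -0.  -0.3] rotvec [-1.8e+02  2.0e-01 -8.0e-02] M [ 0.06  0.01 -0.01] 0.024212622752133962
```

Free so far. Now 2 mm steps to find the pad.

Call:
jog_arm(
  series=[
    {"claw":2,"delta_pos":[0.2,0,0],"dr":[0,0,0]},
    {"claw":2,"delta_pos":[0.4,0,0],"dr":[0,0,0]},
    {"claw":2,"delta_pos":[0.4,0,0],"dr":[0,0,0]},
    {"claw":2,"delta_pos":[0.4,0,0],"dr":[0,0,0]},
  ],
)

```text
time: 11.63
ee_pos: [0.5752, -0.0699, 0.0583]
eef_rot: [0.984, -0.177, -0.0, -0.0]
contact_force: [-0.7, -0.1, -1.4]
finger_gap: 0.0241
grip_force: 50.0
```

```bash
python3 -c "
from h import *
st()"
```

```text
tcp in machine mm [-140.7    0.3   58.3] F machine [-0.6 -0.4 -1.4] rotvec [ 1.8e+02 -1.7e-01 -1.0e-02] M [0.04 0.04 0.01] 0.024149137901332277
```

Call:
jog_arm(
  series=[
    {"claw":2,"delta_pos":[0.2,0,0],"dr":[0,0,0]},
    {"claw":2,"delta_pos":[0.4,0,0],"dr":[0,0,0]},
    {"claw":2,"delta_pos":[0.4,0,0],"dr":[0,0,0]},
    {"claw":2,"delta_pos":[0.4,0,0],"dr":[0,0,0]},
  ],
)

```text
time: 11.97
ee_pos: [0.5782, -0.0711, 0.058]
eef_rot: [0.984, -0.177, -0.001, -0.0]
contact_force: [-3.6, 2.0, -0.9]
finger_gap: 0.0239
grip_force: 50.0
```

```bash
python3 -c "
from h import *
st()"
```

```text
tcp in machine mm [-137.5    0.2   58. ] F machine [-4.1  0.6 -0.9] rotvec [ 1.7999e+02 -1.6000e-01 -1.6000e-01] M [ 0.39  0.93 -0.01] 0.02394826364725936
```

Call:
jog_arm(
  series=[
    {"claw":2,"delta_pos":[0.2,0,0],"dr":[0,0,0]},
    {"claw":2,"delta_pos":[0.4,0,0],"dr":[0,0,0]},
    {"claw":2,"delta_pos":[0.6,0,0],"dr":[0,0,0]},
    {"claw":2,"delta_pos":[0.6,0,0],"dr":[0,0,0]},
    {"claw":2,"delta_pos":[0.6,0,0],"dr":[0,0,0]},
    {"claw":2,"delta_pos":[0.6,0,0],"dr":[0,0,0]},
  ],
)

```text
time: 12.47
ee_pos: [0.5837, -0.0732, 0.058]
eef_rot: [0.984, -0.177, -0.001, -0.0]
contact_force: [-6.0, 1.5, -1.3]
finger_gap: 0.0242
grip_force: 50.0
```

```bash
python3 -c "
from h import *
st()"
```

```text
tcp in machine mm [-131.5    0.2   58. ] F machine [-6.1 -0.7 -1.3] rotvec [ 1.7999e+02 -1.7000e-01 -1.8000e-01] M [0.54 1.3  0.02] 0.024177838146992946
```

Call:
jog_arm(
  series=[
    {"claw":2,"delta_pos":[0.12,0,0],"dr":[0,0,0]},
    {"claw":2,"delta_pos":[0.25,0,0],"dr":[0,0,0]},
    {"claw":2,"delta_pos":[0.25,0,0],"dr":[0,0,0]},
    {"claw":2,"delta_pos":[0.25,0,0],"dr":[0,0,0]},
    {"claw":2,"delta_pos":[0.25,0,0],"dr":[0,0,0]},
    {"claw":2,"delta_pos":[0.25,0,0],"dr":[0,0,0]},
  ],
)

```text
time: 12.97
ee_pos: [0.5857, -0.0739, 0.0579]
eef_rot: [0.984, -0.177, -0.001, -0.0]
contact_force: [-6.0, 2.3, -0.6]
finger_gap: 0.0239
grip_force: 50.0
```

```bash
python3 - <<'E'
from h import *
from rig import ctrl
st()
c=ctrl.capture("scene");t=ctrl.capture("top")
a=cv2.resize(c["img"][150:260,170:310,::-1],(400,314));b=cv2.resize(t["img"][95:275,150:290,::-1],(400,514))
cv2.imwrite("pics/end.png",np.hstack([np.vstack([a,np.zeros((200,400,3),np.uint8)]),b]));st()
E
```

```text
tcp in machine mm [-129.4    0.2   57.9] F machine [-6.4  0.1 -0.6] rotvec [ 1.7998e+02 -1.6000e-01 -2.5000e-01] M [ 0.61  1.43 -0.04] 0.0239354366774953
tcp in machine mm [-129.4    0.2   58. ] F machine [-6.8  0.3 -1.6] rotvec [ 1.7999e+02 -1.6000e-01 -2.4000e-01] M [0.61 1.53 0.08] 0.02437391933681567
```

View pics/end.png

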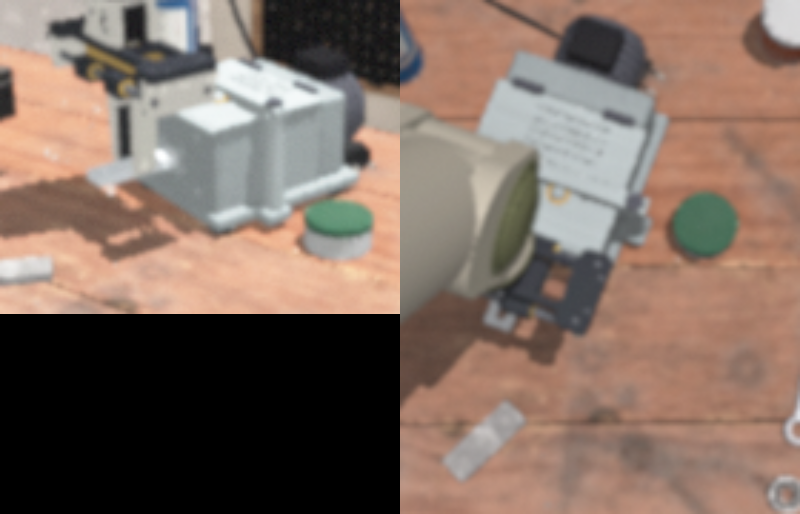

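Left: the bar at (165,155) runs through the front panel with the gripper on it. Right: the keeper is still across the hood just beyond the ring at (557,195), and the offcut and tin haven't moved. The force is about 6.5 N and the travel about 10 mm of 12, so I'm handing in.

```bash
python3 -c "
from rig import ctrl
print(ctrl.sign_off())"
```

```text
the job is handed in; nothing more can be done
None
```

The job is handed in: the keeper is shut against its stop pin, and the gripped bar is through the slot holding the start pad in by an estimated 10 of its 12 mm, judged from about 6.5 N of push-back and the arm's position.

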